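Open the flush shutter and load the sample

TASK

Slide the flush shutter plate of the sample conditioner fully open; it has no handle, so press fingertips on it and drag it, never pressing on the conditioner or its plate with more than 22 N. Then lower the tall jar into the uncovered well so that it stands upright on the well's floor, let go of it only once it is down in the well, and leave the shutter open and the squat jars and the beaker where they are.

Things in the scene. Friction and masses are not known exactly. Their poses are not given: they have to be found in the camera images.
- track (a point): Centre of the conditioner's top, at rim height, with its axes. The plate's centre is at own x = 0, own y = -39 mm + the shutter's value. The plate's top lies 0 to 10 mm below the rim, different at every start, and its ways may slope, so its height can change by 1.5 mm along the travel; this is not measured and must be felt.
- shutter (a joint): Travel of the plate along the box's own +y, m: 0 shut, 0.064 fully open at its stop; starts 0 to 0.006. Dragging takes about 5 N; it stays where left. The plate is sprung: pressed, it gives 1 mm per 8 N down to a hard stop at 4 mm (32 N). Fingertip friction varies: a press of 9 N may slip, 13 N or more drags it.
- well (a point): Centre of the floor of the round well, 46 mm across, at the box's own y = -68 mm, 36 mm below the rim top (the lowest 16 mm is the round bore, above it the recess); z up. Covered by the plate until the shutter is open.
- jar_mid (a point): Centre (half-way up) of the loose tall jar to be loaded: clear glass, paper label, black cap, 40 mm across, 80 mm high, about 0.15 kg, standing on the bench; z is its axis, up. In the well its top 44 mm stands above the rim, so grip it high: fingertips more than 38 mm above its foot.
- squat_a: Bystander: a squat capped glass jar, 42 mm across, 45 mm high, loose; origin under its centre.
- squat_b: Bystander: a second squat jar, the same.
- beaker: Bystander: an open glass beaker, 76 mm across, 100 mm high, loose; origin under its centre.
- unit: Sample conditioner: white box with black foot, fixed to the bench, 150 mm (own x) by 260 (own y), rim top 97 mm above the bench; origin on the bench under its centre, z up, turned up to 0.3 rad. Inside the rim (15 mm wide on the long sides, 30 at the ends) a recess 120 by 200 mm holds the shutter, a flat grey plate 116 (x) by 122 (y) by 4 mm with printed lines and no handle.
- jar: The tall jar as a solid; origin under its centre.

How it is judged:
By the outcome, as a careful person would: the job done as asked, in the order asked, and still so for the second after the job is handed in, with the robot touching nothing.
It also fails if it takes over 64 s, if anything falls off the work surface, if the arm or the gripper's body presses on something with over 40 N, if the wrist force passes 120 N, or if a joint passes its speed limit or range.

ROBOT

A 7-joint arm with a two-finger parallel gripper is mounted at the origin on the work surface. World frame = base frame: x ahead of the robot, y to its left, z up, the work surface at z = 0. Lengths are in m, angles in rad, forces in N, time in s.
With the tool pointing down it reaches from about 0.425 to 0.925 m from the base axis. Payload 6.8 kg.
Tool frame: the origin (TCP) lies between the finger pads; the fingertips stand r.tip_extent ahead of it and the grasp point (between the pads) lies 5 mm behind it (r.tip_extent is the distance from the TCP to the fingertips, in m); y points along the fingers, x is the direction in which the jaws open and shut, and the axes are right-handed (so a half turn about y gives the same grasp; the last joint's range is limited). The gripper opens to 85 mm and grips with 20 to 120 N. Pads are 22 mm wide; open, the fingers measure 114 mm over their backs; the gripper's body (76 mm by 85 mm) begins 54 mm behind the grasp point. The pads swing forward as they close: fully open they stand 13 mm farther back than shut.
Start: joints at [1.113, 0.477, 0.022, 1.555, -0.011, 1.109, -0.083], TCP at [0.231, -0.634, 0.245] pointing down, gripper open.
Joint ranges: [-2.96, 2.96], [-0.34, 2.1], [-1.41, 1.46], [0.24, 2.44], [-1.37, 4.51], [0.17, 1.92], [-2.96, 2.96]. Speed limits (rad/s): [2.39, 2.39, 3.14, 3.14, 3.14, 3.14, 3.14].

INTERFACE

Orientations are given as a rotation vector (axis times angle).
In Python, from bench import r gives the robot as it stands.
- The arm moves only by the tool send_rows, never from a script. Its argument "plan" is a list of rows, each a list of 5 numbers: the shift along the tool's x, y, z in cm, then the turn about the tool's y in degrees, then the opening, from 0 (shut) to 1 (fully open). In form: [[dx, dy, dz, spin, grip], ...]. A call has 1 to 12 rows; each row shifts and turns the commanded pose from where the row before left it, along the tool's axes as they then stand; what a row does not reach is not made up. A row lasts 1/8 s, in which the tool goes at most 62.5 mm and 10.7 degrees, less where a joint would pass 70% of its speed; a pose out of reach is approached as far as the arm can. A call is refused whole if a number of a shift passes 6.25 or a number of a turn 10.7, either way. A call with a gripper value outside its range is refused whole. The fingers move at their own pace and stop on an object; "force" is the grip in N (left out, the last holds). Time passes only in rows, so rows that do not move let the fingers close. It gives the time, the measured TCP pose, the force and the opening at its end, in the units of the state.
- r.get_obs(): the state, without advancing time (a new reading comes with each control period).
- r.grab_frame(name): name is "scene" or "top" or "wrist"; returns a dict with "image" (420x560x3 uint8, red, green, blue), "camera_matrix" (3x3 intrinsics, pixels), "cam_to_world" (4x4, takes a point from camera to world coordinates). Camera axes: x right, y down, z forward; pixel columns grow to the right and rows downward; lengths in m; the calibration is good to about 2 mm. A picture is of the moment at which its call begins. There is no depth.
- r.hand_in(): hands the job in, once; it reports no verdict.
Trained networks look in the newest picture that a camera, given by its name, has taken for a name from the list of things; names that differ only in an ending like _2 or _b are one class to them, and where a whole thing is asked for, a point or a joint stands for the part that bears it (a point fixed in the world has none). Each returns a list of dicts, best first, with "p" (0 to 1); they miss things now and then, are a little off and sometimes report something else, mostly with a low value. They report only what shows in the picture. A call takes as long as a camera call.
- r.recognise(camera, target): "rect" ([left, top, right, bottom] in pixels, round what is visible of it).
The state is a dict: "clock": time; "joints": joint angles; "qvel": joint speeds; "tau": joint torques, N m; "tcp_pos": TCP position; "orientation": TCP orientation; "contact_force": force on the tool from outside, world axes, zero at the start; "moment": the same for the moment, N m; "grip_width": finger opening in m.
Only numpy, scipy, OpenCV 4.12 (cv2) and the standard library are available. Lean on these libraries where they do the work, as an engineer would, in place of code of your own. Each camera call takes 0.05 s, during which the arm holds its last target.

## Working session

There is one attempt and no reset: what is moved stays moved. The work goes in short steps, Python scripts to look and compute and a tool call to move; the robot and the scene stay as the last step left them, time stands still between calls to the robot, and variables do not carry over. Pictures are saved under pics/ and viewed, and the job is handed in when it is done.

Besides the shell and the picture viewer there is one more tool, called after "Request:" as a command line: name --pt "numbers of a row" for each row, then --argument value for the rest. send_rows: Moves the arm, as the interface text tells. Its arguments: {"type":"object","properties":{"plan":{"type":"array","items":{"type":"array","items":{"type":"number"}}},"force":{"type":"number"}},"required":["plan"]}

```bash
ls; mkdir -p pics
python3 - <<'E'
from bench import r
import cv2
print(r.get_obs(), r.tip_extent)
for c in ["scene","top","wrist"]:
    f=r.grab_frame(c); cv2.imwrite(f"pics/{c}0.png",f["image"][:,:,::-1]); print(c,f["camera_matrix"].tolist(),f["cam_to_world"].round(4).tolist())
    for t in ["unit","shutter","jar","squat_a","beaker"]:
        print(t,[(x["p"],x["rect"]) for x in r.recognise(c,t)][:3])
E
```

```text
pics
{'clock': 0.0, 'joints': array([ 1.11291772,  0.47781875,  0.02237909,  1.55643004, -0.01147111,
        1.10926707, -0.08309242]), 'qvel': array([-0.00226899,  0.00159789,  0.00109233, -0.00071587,  0.00268016,
        0.00155718, -0.00159605]), 'tau': array([ 1.17112268e-03, -5.96446788e+01,  1.60819005e+00, -2.81194353e+01,
        1.23627449e-02,  9.36535449e-03, -1.71116454e-05]), 'tcp_pos': array([ 0.23108799, -0.63363081,  0.24432299]), 'orientation': array([-1.35371567,  0.9489573 , -0.94637029]), 'contact_force': array([ 0.07916966,  0.3989461 , -0.07476494]), 'moment': array([-0.00322269, -0.00588057,  0.00395094]), 'grip_width': 0.08556182552388791} 0.014
scene [[404.131398382559, 0.0, 283.2278516614959], [0.0, 404.131398382559, 205.41312818812636], [0.0, 0.0, 1.0]] [[0.2999, 0.7762, -0.5546, 1.1697], [0.954, -0.2432, 0.1756, -0.1233], [0.0014, -0.5817, -0.8134, 0.9774], [0.0, 0.0, 0.0, 1.0]]
unit [(0.98, [223.8, 171.1, 330.5, 245.6])]
shutter []
jar [(0.84, [166.4, 195.5, 186.3, 225.7])]
squat_a [(0.88, [200.5, 274.8, 226.0, 296.7]), (0.64, [162.7, 273.1, 184.0, 299.
[... 305 characters left out ...]
52], [0.0, 0.0, 0.0, 1.0]]
unit [(0.56, [233.7, 184.5, 343.3, 254.2]), (0.55, [280.0, 192.0, 330.5, 243.9]), (0.2, [360.6, 146.8, 381.6, 165.9])]
shutter [(0.96, [279.2, 192.2, 331.0, 244.9])]
jar [(0.88, [390.5, 235.5, 410.2, 257.2])]
squat_a [(0.84, [401.0, 156.1, 421.1, 176.1]), (0.73, [235.0, 182.7, 348.5, 251.4]), (0.62, [358.3, 146.3, 379.8, 164.1])]
beaker [(0.69, [120.8, 267.9, 161.4, 299.2])]
wrist [[333.75844322868267, 0.0, 280.9813397817162], [0.0, 333.75844322868267, 208.19960490366915], [0.0, 0.0, 1.0]] [[0.342, -0.8878, -0.3079, 0.3105], [-0.9397, -0.3235, -0.1109, -0.6055], [-0.0011, 0.3272, -0.9449, 0.3739], [0.0, 0.0, 0.0, 1.0]]
unit []
shutter []
jar []
squat_a []
beaker []
```

Run:
```python
import cv2,numpy as np
from scipy.spatial.transform import Rotation as R
print(R.from_rotvec([-1.35371567,  0.9489573 , -0.94637029]).as_matrix().round(3))
a=cv2.imread("pics/scene0.png"); cv2.imwrite("pics/s0c.png",cv2.resize(a[100:310,140:410],None,fx=2.9,fy=2.85,interpolation=3))
a=cv2.imread("pics/top0.png"); cv2.imwrite("pics/t0c.png",cv2.resize(a[130:310,110:430],None,fx=2.5,fy=2.5,interpolation=3))
```

```text
[[ 0.343 -0.001  0.939]
 [-0.939  0.002  0.343]
 [-0.002 -1.    -0.   ]]
```

View pics/scene0.png

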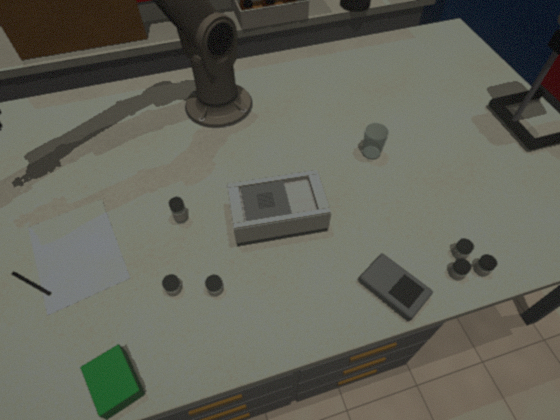

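View pics/top0.png

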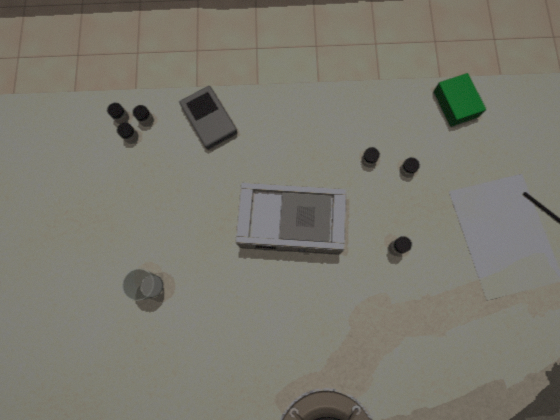

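```bash
ls pics
```

```text
s0c.png
scene0.png
t0c.png
top0.png
wrist0.png
```

View pics/t0c.png

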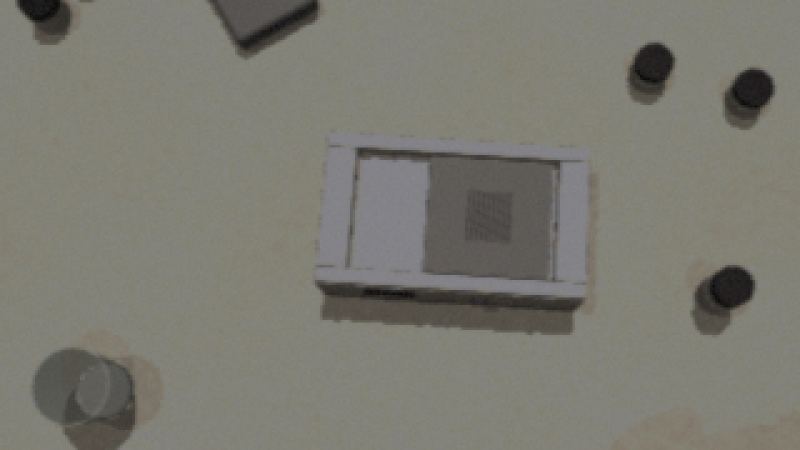

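View pics/s0c.png

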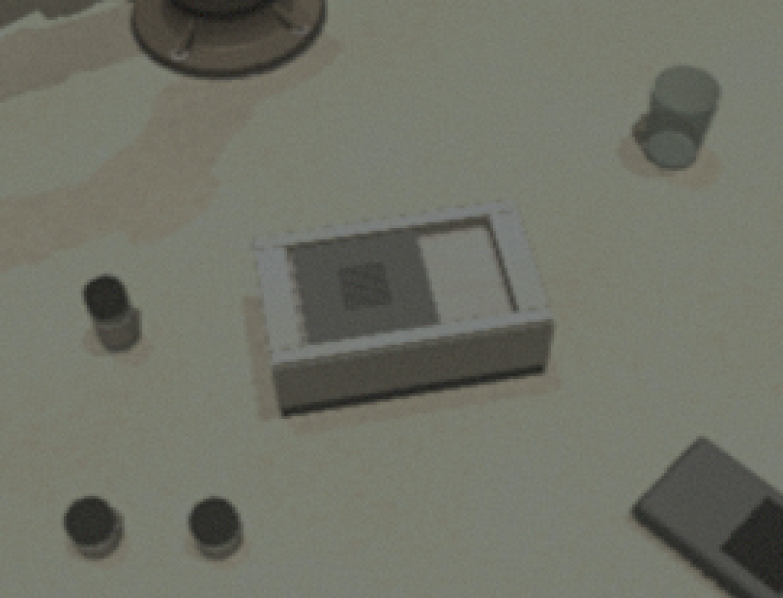

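Run:
```python
import cv2,numpy as np
def g(n,x0,y0,x1,y1,k,o):
    a=cv2.imread(f"pics/{n}0.png")[y0:y1,x0:x1]
    a=cv2.convertScaleAbs(a,alpha=1.5); a=cv2.resize(a,None,fx=k,fy=k,interpolation=cv2.INTER_NEAREST)
    for i in range(x0,x1,10):
        cv2.putText(a,str(i),((i-x0)*k,10),0,.35,(0,0,255),1); cv2.line(a,((i-x0)*k,12),((i-x0)*k,18),(0,0,255),1)
    for i in range(y0,y1,10):
        cv2.putText(a,str(i),(0,(i-y0)*k+4),0,.35,(0,0,255),1); cv2.line(a,(22,(i-y0)*k),(28,(i-y0)*k),(0,0,255),1)
    cv2.imwrite(f"pics/{o}.png",a)
g("top",228,174,356,264,6,"tz"); g("scene",216,164,342,250,6,"sz")
```

```text
(no output)
```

View pics/tz.png

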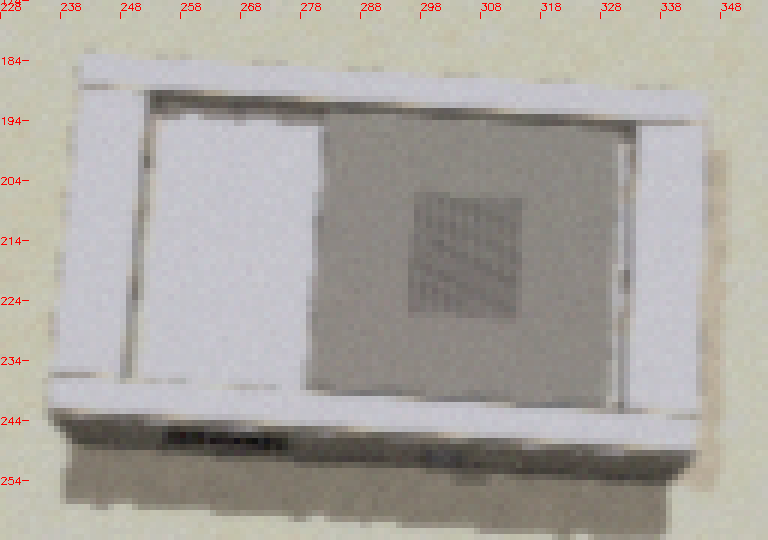

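View pics/sz.png

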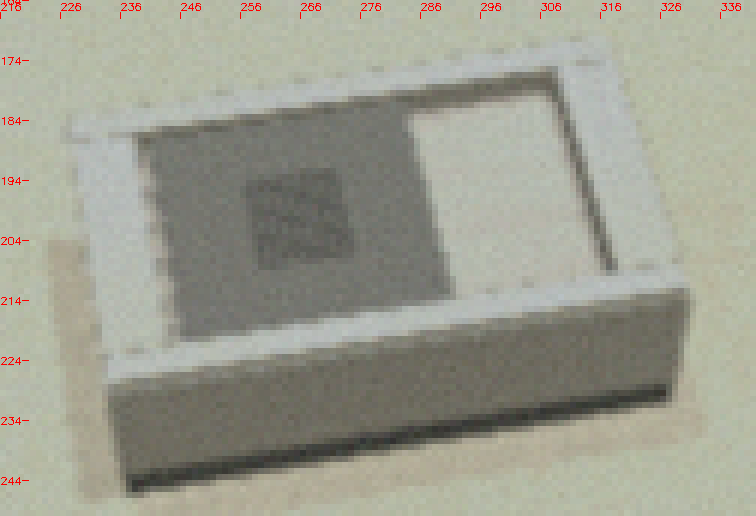

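```bash
cat > h.py <<'E'
import numpy as np,cv2
from scipy.optimize import least_squares
K={"top":np.array([[402.7356797703879,0,287.92079033562607],[0,402.7356797703879,210.36361613005752],[0,0,1]]),
"scene":np.array([[404.131398382559,0,283.2278516614959],[0,404.131398382559,205.41312818812636],[0,0,1]])}
def load():
    from bench import r
    return {c:r.grab_frame(c)["cam_to_world"] for c in ("top","scene")}
def proj(c,T,P):
    P=np.atleast_2d(P); q=(P-T[:3,3])@T[:3,:3]; q=q@K[c].T; return q[:,:2]/q[:,2:]
def back(c,T,uv,z):
    d=T[:3,:3]@np.linalg.inv(K[c])@np.array([uv[0],uv[1],1.]); s=(z-T[2,3])/d[2]; return T[:3,3]+s*d
def crop(img,x0,y0,x1,y1,k,o):
    a=img[y0:y1,x0:x1]; a=cv2.convertScaleAbs(a,alpha=1.5); a=cv2.resize(a,None,fx=k,fy=k,interpolation=cv2.INTER_NEAREST)
    s=10 if k>=5 else 20
    for i in range(-(-x0//s)*s,x1,s):
        cv2.putText(a,str(i),((i-x0)*k,10),0,.35,(0,0,255),1); cv2.line(a,((i-x0)*k,12),((i-x0)*k,18),(0,0,255),1)
    for i in range(-(-y0//s)*s,y1,s):
        cv2.putText(a,str(i),(0,(i-y0)*k+4),0,.35,(0,0,255),1); cv2.line(a,(22,(i-y0)*k),(28,(i-y0)*k),(0,0,255),1)
    cv2.imwrite(f"pics/{o}.png",a)
E
python3 - <<'E'
from h import *
T=load()
np.save("T.npy",np.stack([T["top"],T["scene"]]))
O=[[75,130],[75,-130],[-75,-130],[-75,130]]; I=[[60,100],[60,-100],[-60,-100],[-60,100]]
obs={"top":(O+I,[(241.3,183.2),(345.8,189.5),(344.2,248.7),(236,241.8),(253,189.3),(333.8,194.3),(331.8,242.2),(249.3,236.8)]),
"scene":([[-75,-130],[-75,130],[75,130],[75,-130],[-60,-100],[-60,100]],[(226.8,185.3),(315.5,170.7),(331,212.3),(233.8,227.3),(238.8,187.3),(308.8,175.3)])}
def res(p,cs):
    o=[]
    c,s=np.cos(p[2]),np.sin(p[2])
    for k in cs:
        m,uv=obs[k]; m=np.array(m)/1000
        P=np.c_[p[0]+c*m[:,0]-s*m[:,1],p[1]+s*m[:,0]+c*m[:,1],np.full(len(m),.097)]
        o.append((proj(k,T[k],P)-np.array(uv)).ravel())
    return np.concatenate(o)
for cs in (["top"],["scene"],["top","scene"]):
    f=least_squares(res,[.5,0,0],args=(cs,)); print(cs,f.x.round(4),f.fun.round(1))
a=cv2.imread("pics/top0.png"); crop(a,350,140,430,270,6,"tj") if 0 else crop(a,352,140,428,264,4,"tj")
a=cv2.imread("pics/scene0.png"); crop(a,156,190,236,304,5,"sj")
E
```

```text
['top'] [ 0.5335  0.0601 -0.1036] [-0.  -0.7  0.6 -0.7  0.2  0.6 -0.4  0.7 -0.2 -0.2  0.2 -0.4  0.3  0.1
 -0.6  0.3]
['scene'] [ 0.541   0.0597 -0.101 ] [-0.3 -1.   1.6 -0.8  0.3 -0.  -0.1  1.7 -0.8 -0.6 -0.6  0.2]
['top', 'scene'] [ 0.5356  0.0601 -0.1029] [-0.1 -1.5  0.5 -1.6  0.2 -0.3 -0.4 -0.1 -0.2 -1.1  0.1 -1.2  0.2 -0.8
 -0.7 -0.6 -0.5 -2.6  1.2 -2.1 -0.3 -1.6 -0.5 -0.1 -1.1 -2.1 -1.1 -1.2]
```

View pics/tj.png

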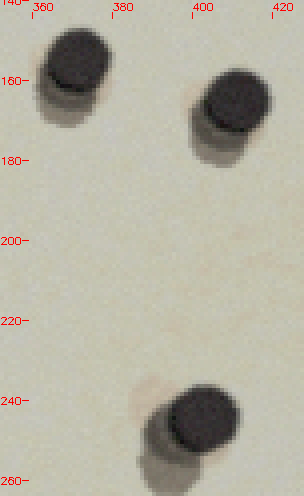

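View pics/sj.png

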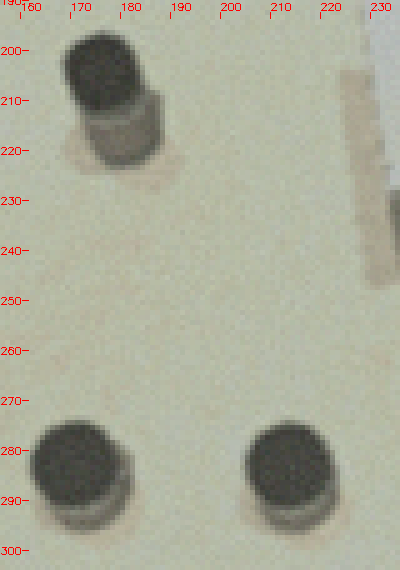

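```bash
cat >> h.py <<'E'
def toolrows(o,target,yawt=None):
    from scipy.spatial.transform import Rotation as R
    M=R.from_rotvec(o["orientation"]).as_matrix()
    print("tool axes",M.round(3).tolist(),"pos",o["tcp_pos"].round(4),"F",o["contact_force"].round(2),"t",o["clock"])
    print("shift cm",((np.array(target)-o["tcp_pos"])@M*100).round(2),"xyaw",np.degrees(np.arctan2(M[1,0],M[0,0])))
E
python3 - <<'E'
from h import *
T=np.load("T.npy")
print("jar top", back("top",T[0],(403,244.5),.078), "scene cap",back("scene",T[1],(176.5,203),.078),"scene foot",back("scene",T[1],(180.5,220),.0))
print("sq", [back("top",T[0],u,.045) for u in [(371,155),(411,165)]])
print("beaker", back("top",T[0],(150,286),.02))
E
```

```text
jar top [ 0.4538857  -0.20714672  0.078     ] scene cap [ 0.46106705 -0.20641571  0.078     ] scene foot [ 4.63879761e-01 -2.11901906e-01  1.11022302e-16]
sq [array([ 0.69944482, -0.15690752,  0.045     ]), array([ 0.66722817, -0.25949863,  0.045     ])]
beaker [0.38225287 0.42459433 0.02      ]
```

Request:
send_rows --pt "0 0 0 -10.7 0" --pt "0 0 0 -10.7 0" --pt "0 0 0 -10.7 0" --pt "0 0 0 -10.7 0" --pt "0 0 0 -10.7 0" --pt "0 0 0 -10.7 0"

```text
clock: 1.75
tcp_pos: [0.2312, -0.6342, 0.2453]
orientation: [-1.57, 0.074, -0.074]
contact_force: [-0.3, 0.6, -0.3]
grip_width: -0.0
```

Run:
```python
from h import *
from bench import r
toolrows(r.get_obs(),[.457,-.21,.25])
```

```text
tool axes [[0.996, -0.0, 0.094], [-0.094, -0.0, 0.996], [-0.0, -1.0, -0.0]] pos [ 0.2312 -0.6342  0.2453] F [-0.32  0.64 -0.35] t 1.75
shift cm [18.47 -0.47 44.36] xyaw -5.415859790570847
```

Request:
send_rows --pt "1.85 0 4.4 -0.5 0" --pt "1.85 0 4.4 0 0" --pt "1.85 0 4.4 0 0" --pt "1.85 0 4.4 0 0" --pt "1.85 0 4.4 0 0" --pt "1.85 0 4.4 0 0" --pt "1.85 0 4.4 0 0" --pt "1.85 0 4.4 0 0" --pt "1.85 -0.4 4.4 0 0" --pt "1.85 0 4.4 0 0" --pt "0 0 0 0 0" --pt "0 0 0 0 0"

```text
clock: 3.25
tcp_pos: [0.456, -0.2137, 0.2493]
orientation: [-1.57, 0.072, -0.072]
contact_force: [-0.6, -0.4, 1.6]
grip_width: -0.0002
```

Run:
```python
from h import *
from bench import r
f=r.grab_frame("wrist"); a=f["image"][:,:,::-1].copy(); cv2.imwrite("pics/w1.png",a)
print(f["cam_to_world"].round(4).tolist()); np.save("Tw1.npy",f["cam_to_world"])
toolrows(r.get_obs(),[.532,.03,.15])
```

```text
[[0.9957, -0.0874, -0.0305, 0.4635], [-0.0925, -0.941, -0.3256, -0.1298], [-0.0003, 0.327, -0.945, 0.3778], [0.0, 0.0, 0.0, 1.0]]
tool axes [[0.996, -0.0, 0.093], [-0.093, -0.001, 0.996], [-0.0, -1.0, -0.001]] pos [ 0.4557 -0.2143  0.2492] F [ 0.41 -0.69  0.25] t 3.3
shift cm [ 5.33  9.91 25.04] xyaw -5.349727695045266
```

View pics/w1.png

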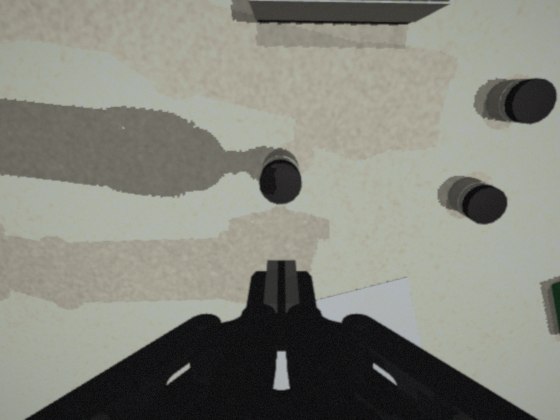

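```bash
cat >> h.py <<'E'
KW=np.array([[333.75844322868267,0,280.9813397817162],[0,333.75844322868267,208.19960490366915],[0,0,1]])
K["wrist"]=KW
E
python3 - <<'E'
from h import *
T=np.load("Tw1.npy"); a=cv2.imread("pics/w1.png"); crop(a,240,130,325,220,6,"w1j")
print(back("wrist",T,(280,184),.08), proj("wrist",T,[[.4557,-.2143,.235]]))
E
```

```text
[ 0.45514908 -0.20879083  0.08      ] [[281.21343848 276.97966182]]
```

View pics/w1j.png

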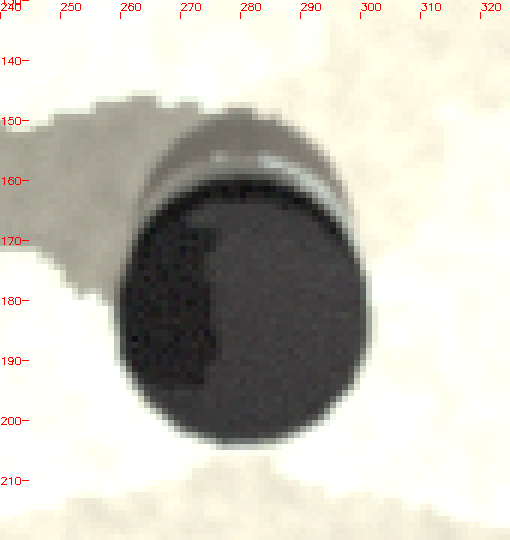

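Request:
send_rows --pt "0.76 0 4 -0.5 0" --pt "0.76 0 4 0 0" --pt "0.76 0 4 0 0" --pt "0.76 0 4 0 0" --pt "0.76 0 4 0 0" --pt "0.76 0 4 0 0" --pt "0.77 0 4 0 0" --pt "0 0 0 0 0" --pt "0 0 0 0 0"

```text
clock: 4.42
tcp_pos: [0.5329, 0.0594, 0.249]
orientation: [-1.571, 0.068, -0.067]
contact_force: [-0.8, -0.6, 0.1]
grip_width: 0.0001
```

Run:
```python
from h import *
from bench import r
f=r.grab_frame("wrist"); a=f["image"][:,:,::-1].copy(); cv2.imwrite("pics/w2.png",a)
np.save("Tw2.npy",f["cam_to_world"])
cv2.imwrite("pics/w2b.png",cv2.resize(a,(800,600),interpolation=3))
toolrows(r.get_obs(),[.532,.03,.15])
```

```text
tool axes [[0.996, -0.001, 0.086], [-0.086, -0.001, 0.996], [-0.001, -1.0, -0.001]] pos [0.5329 0.0591 0.249 ] F [-0.01 -0.64  0.41] t 4.475
shift cm [ 0.17  9.9  -2.89] xyaw -4.933732453117488
```

View pics/w2b.png

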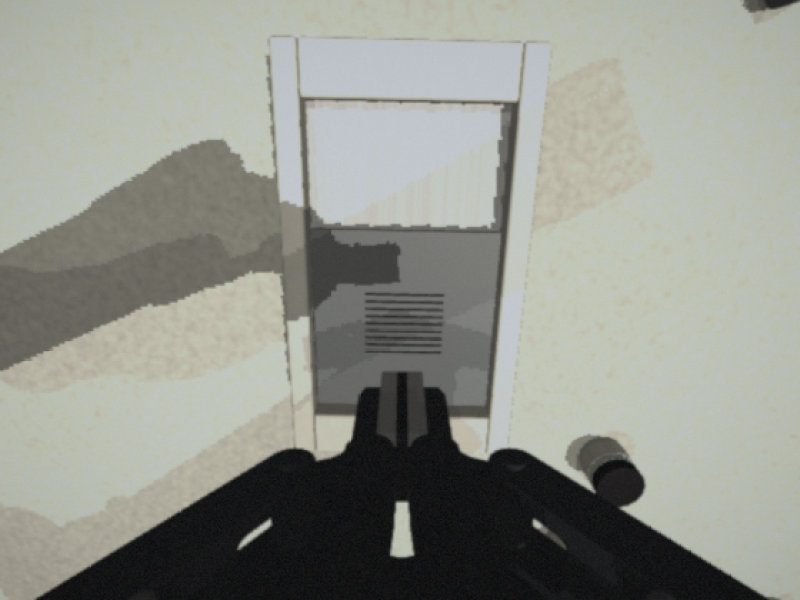

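Run:
```python
from h import *
a=cv2.imread("pics/w2.png"); crop(a,180,15,390,95,3,"w2t"); crop(a,180,260,390,330,3,"w2u")
```

```text
(no output)
```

View pics/w2t.png

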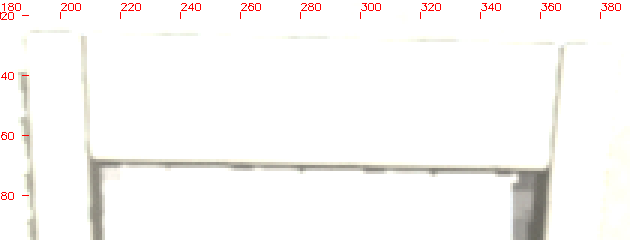

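View pics/w2u.png

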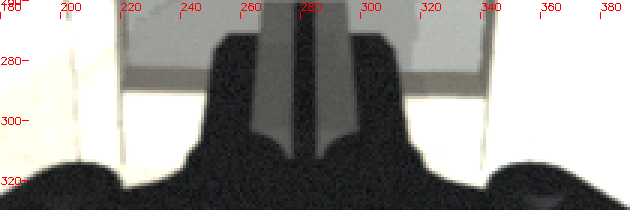

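Run:
```python
from h import *
T=np.load("Tw2.npy")
m=np.array([[-60,100],[60,100],[-60,-100],[60,-100],[-75,130],[75,130]])/1000
uv=np.array([(210,68),(362.7,71.3),(220,290.3),(343.3,292.3),(189.7,25.9),(385,29.4)])
def res(p):
    c,s=np.cos(p[2]),np.sin(p[2]); z=p[3] if len(p)>3 else .097
    P=np.c_[p[0]+c*m[:,0]-s*m[:,1],p[1]+s*m[:,0]+c*m[:,1],np.full(len(m),z)]
    return (proj("wrist",T,P)-uv).ravel()
for p0 in ([.53,.06,-.1],[.53,.06,-.1,.097]):
    f=least_squares(res,p0); print(f.x.round(4),f.fun.round(1))
# plate front edge & wall height: rows 283 at bottom
p=least_squares(res,[.53,.06,-.1]).x
c,s=np.cos(p[2]),np.sin(p[2]); W=lambda x,y:(p[0]+c*x-s*y,p[1]+s*x+c*y)
for nm,y in (("press",-.03),("well",-.068)): print(nm,np.round(W(0,y),4))
for h in (0,.003,.006,.01): print(h,[ (proj("wrist",T,[[*W(0,y),.097-h]])).round(1).tolist() for y in (-.1,.022,.028)])
```

```text
[ 0.535   0.06   -0.1039] [-0.7  0.8  0.8  0.4  0.1  0.7 -0.1  0.7 -2.6 -1.   2.5 -0.5]
[ 0.5351  0.06   -0.104   0.0944] [ 0.   0.9  0.1  0.6  0.6 -0.8 -0.5 -0.8 -1.6 -0.3  1.5  0.1]
press [0.5319 0.0301]
well [ 0.528  -0.0077]
0 [[[281.7, 292.0]], [[284.4, 168.9]], [[284.5, 161.9]]]
0.003 [[[281.7, 290.3]], [[284.3, 168.1]], [[284.5, 161.2]]]
0.006 [[[281.7, 288.6]], [[284.3, 167.4]], [[284.5, 160.5]]]
0.01 [[[281.7, 286.4]], [[284.3, 166.4]], [[284.4, 159.7]]]
```

Request:
send_rows --pt "0.1 2 -1.5 -0.5 0" --pt "0.1 4 -1.4 -0.5 0" --pt "0 4 0 0 0" --pt "0 3 0 0 0" --pt "0 0.5 0 0 0" --pt "0 0 0 0 0" --pt "0 0 0 0 0"

```text
clock: 5.35
tcp_pos: [0.5336, 0.0321, 0.1157]
orientation: [-1.57, 0.05, -0.054]
contact_force: [-0.2, -0.2, 0.9]
grip_width: 0.0001
```

Request:
send_rows --pt "0 0.2 0 0 0" --pt "0 0 0 0 0"

```text
clock: 5.6
tcp_pos: [0.5329, 0.0323, 0.1127]
orientation: [-1.57, 0.051, -0.052]
contact_force: [0.5, 0.2, 0.6]
grip_width: -0.0004
```

Request:
send_rows --pt "0 0.2 0 1 0" --pt "0 0 0 1 0"

```text
clock: 5.85
tcp_pos: [0.5325, 0.0323, 0.1101]
orientation: [-1.569, 0.08, -0.08]
contact_force: [0.6, 0.0, 0.6]
grip_width: -0.0001
```

Request:
send_rows --pt "0 0.2 0 0 0" --pt "0 0 0 0 0"

```text
clock: 6.1
tcp_pos: [0.5325, 0.0323, 0.1081]
orientation: [-1.569, 0.079, -0.079]
contact_force: [0.1, 0.1, -0.2]
grip_width: -0.0
```

Request:
send_rows --pt "0 0.15 0 0 0" --pt "0 0 0 0 0"

```text
clock: 6.35
tcp_pos: [0.5326, 0.0323, 0.1067]
orientation: [-1.569, 0.079, -0.079]
contact_force: [0.6, -0.3, -0.6]
grip_width: 0.0
```

Request:
send_rows --pt "0 0.15 0 0 0" --pt "0 0 0 0 0"

```text
clock: 6.6
tcp_pos: [0.5328, 0.0323, 0.1054]
orientation: [-1.569, 0.079, -0.079]
contact_force: [-1.1, -1.1, 2.0]
grip_width: 0.0002
```

Request:
send_rows --pt "0 0.1 0 0 0" --pt "0 0 0 0 0" --pt "0 0 0 0 0"

```text
clock: 6.98
tcp_pos: [0.5328, 0.0323, 0.1048]
orientation: [-1.57, 0.079, -0.079]
contact_force: [-2.1, -1.2, 6.8]
grip_width: -0.0002
```

Request:
send_rows --pt "0 0.1 0 0 0" --pt "0 0.07 0 0 0" --pt "0 0 0 0 0"

```text
clock: 7.35
tcp_pos: [0.5329, 0.0323, 0.1038]
orientation: [-1.57, 0.078, -0.08]
contact_force: [-5.5, -0.5, 14.8]
grip_width: 0.0001
```

Request:
send_rows --pt "0 0 0.3 0 0" --pt "0 0 0.3 0 0" --pt "0 0 0.2 0 0"

```text
clock: 7.72
tcp_pos: [0.5336, 0.0388, 0.1037]
orientation: [-1.572, 0.08, -0.08]
contact_force: [-5.5, -4.8, 14.5]
grip_width: 0.0002
```

Request:
send_rows --pt "0 0 0.4 0 0" --pt "0 0 0.4 0 0" --pt "0 0 0.4 0 0"

```text
clock: 8.1
tcp_pos: [0.5348, 0.0507, 0.1038]
orientation: [-1.572, 0.08, -0.08]
contact_force: [-4.2, -4.7, 16.1]
grip_width: -0.0004
```

Request:
send_rows --pt "0 -0.02 0.4 0 0" --pt "0 0 0.4 0 0" --pt "0 0 0.4 0 0"

```text
clock: 8.48
tcp_pos: [0.5361, 0.0626, 0.104]
orientation: [-1.572, 0.08, -0.08]
contact_force: [-4.5, -4.4, 15.6]
grip_width: 0.0002
```

Run:
```python
from h import *
from bench import r
f=r.grab_frame("top"); a=f["image"][:,:,::-1].copy(); crop(a,228,174,356,264,6,"t3")
f=r.grab_frame("wrist"); a=f["image"][:,:,::-1].copy(); cv2.imwrite("pics/w3.png",a)
```

```text
(no output)
```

View pics/w3.png

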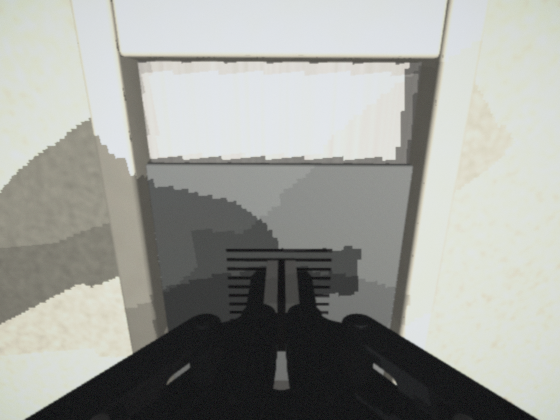

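```bash
cat >> h.py <<'E'
P0=(.535,.060,-.104)
def toown(P):
    c,s=np.cos(P0[2]),np.sin(P0[2]); d=np.array(P[:2])-P0[:2]; return np.array([c*d[0]+s*d[1],-s*d[0]+c*d[1]])
def W(x,y):
    c,s=np.cos(P0[2]),np.sin(P0[2]); return np.array([P0[0]+c*x-s*y,P0[1]+s*x+c*y])
E
python3 - <<'E'
from h import *
from bench import r
f=r.grab_frame("wrist"); T=f["cam_to_world"]
print(toown(back("wrist",T,(280,163),.090)),toown(back("wrist",T,(280,57),.097)))
o=r.get_obs();print(toown(o["tcp_pos"]),o["contact_force"])
E
```

```text
[-3.49853768e-05  5.91002937e-02] [-7.42246072e-05  1.00296827e-01]
[0.00084004 0.00348694] [-4.04731856 -3.81686675 14.22724155]
```

Request:
send_rows --pt "0 0 0.4 0 0" --pt "0 0 0.4 0 0" --pt "0 0 0.4 0 0"

```text
clock: 9.0
tcp_pos: [0.5374, 0.0746, 0.104]
orientation: [-1.572, 0.08, -0.08]
contact_force: [-4.9, -4.7, 14.9]
grip_width: -0.0
```

Request:
send_rows --pt "0 -0.01 0.4 0 0" --pt "0 0 0.4 0 0" --pt "0 0 0.3 0 0"

```text
clock: 9.38
tcp_pos: [0.5386, 0.0858, 0.1042]
orientation: [-1.572, 0.079, -0.08]
contact_force: [-4.7, -5.4, 14.6]
grip_width: -0.0
```

Request:
send_rows --pt "0 0 0.2 0 0" --pt "0 0 0.1 0 0" --pt "0 0 0 0 0"

```text
clock: 9.75
tcp_pos: [0.5389, 0.0888, 0.1042]
orientation: [-1.572, 0.079, -0.08]
contact_force: [-4.0, -3.9, 15.8]
grip_width: 0.0
```

Request:
send_rows --pt "0 0 0.1 0 0" --pt "0 0 0 0 0"

```text
clock: 10.0
tcp_pos: [0.539, 0.0898, 0.1042]
orientation: [-1.572, 0.079, -0.08]
contact_force: [-4.1, -3.9, 15.0]
grip_width: 0.0003
```

Request:
send_rows --pt "0 0 0.1 0 0" --pt "0 0 0 0 0"

```text
clock: 10.25
tcp_pos: [0.5391, 0.0907, 0.1042]
orientation: [-1.572, 0.079, -0.08]
contact_force: [-4.6, -4.5, 14.7]
grip_width: -0.0001
```

Request:
send_rows --pt "0 0 0.1 0 0" --pt "0 0 0 0 0"

```text
clock: 10.5
tcp_pos: [0.5391, 0.0908, 0.1042]
orientation: [-1.573, 0.08, -0.081]
contact_force: [-4.7, -6.5, 16.8]
grip_width: -0.0005
```

Request:
send_rows --pt "0 0 0.1 0 0" --pt "0 0 0 0 0"

```text
clock: 10.75
tcp_pos: [0.5391, 0.0909, 0.104]
orientation: [-1.574, 0.081, -0.081]
contact_force: [-3.8, -8.3, 15.9]
grip_width: -0.0003
```

Run:
```python
from h import *
from bench import r
f=r.grab_frame("wrist"); T=f["cam_to_world"]; a=f["image"][:,:,::-1].copy(); cv2.imwrite("pics/w4.png",a)
for row in range(60,125,10): print(row,toown(back("wrist",T,(280,row),.090))[1].round(4))
print(proj("wrist",T,[[*W(0,.086),.090]]))
```

```text
60 0.1275
70 0.1238
80 0.1202
90 0.1164
100 0.1126
110 0.1087
120 0.1047
[[279.75107837 164.70466982]]
```

View pics/w4.png

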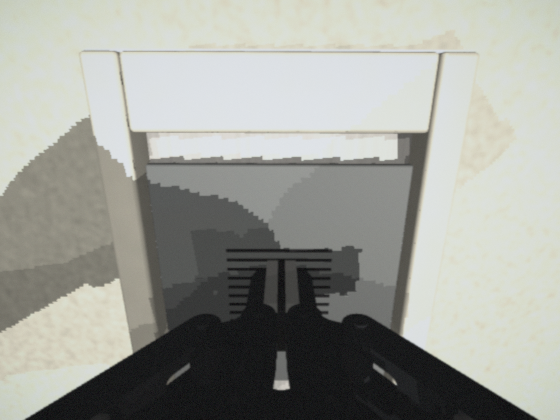

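Request:
send_rows --pt "0 -0.3 -0.1 0 0" --pt "0 -2 0 0 0" --pt "0 -4 0 0 0" --pt "0 -4 0 0 0" --pt "0 0 0 0 0"

```text
clock: 11.42
tcp_pos: [0.5407, 0.0937, 0.2089]
orientation: [-1.568, 0.074, -0.084]
contact_force: [0.6, 0.1, 0.1]
grip_width: -0.0003
```

Run:
```python
from h import *
from bench import r
toolrows(r.get_obs(),[.455,-.2085,.2])
```

```text
tool axes [[0.995, 0.006, 0.101], [-0.101, 0.001, 0.995], [0.006, -1.0, 0.002]] pos [0.5407 0.0937 0.2089] F [0.62 0.14 0.12] t 11.425
shift cm [ -5.49   0.81 -30.93] xyaw -5.772164193034782
```

Request:
send_rows --pt "-0.55 0 -2.9 0 1" --pt "-0.55 0 -3.2 0 1" --pt "-0.55 0 -3.2 0 1" --pt "-0.55 0 -3.2 0 1" --pt "-0.55 0 -3.2 0 1" --pt "-0.55 0 -3.2 0 1" --pt "-0.55 0 -3.2 0 1" --pt "-0.55 0 -3.2 0 1" --pt "-0.55 0 -3.2 0 1" --pt "-0.55 0 -2.4 0 1" --pt "0 0 0 0 1" --pt "0 0 0 0 1"

```text
clock: 12.92
tcp_pos: [0.4531, -0.2078, 0.2054]
orientation: [-1.569, 0.079, -0.078]
contact_force: [0.5, 0.4, -0.3]
grip_width: 0.0853
```

Run:
```python
from h import *
from bench import r
f=r.grab_frame("wrist"); T=f["cam_to_world"]; a=f["image"][:,:,::-1].copy(); cv2.imwrite("pics/w5.png",a)
print(proj("wrist",T,[[.455,-.2085,.08]]));np.save("Tw5.npy",T)
toolrows(r.get_obs(),[.455,-.2085,.056])
```

```text
[[283.99752598 204.72330785]]
tool axes [[0.995, -0.0, 0.099], [-0.099, 0.001, 0.995], [-0.0, -1.0, 0.001]] pos [ 0.4533 -0.2076  0.2055] F [-0.01 -0.24  0.81] t 12.975
shift cm [ 0.18 14.95 -0.08] xyaw -5.6619669936191395
```

View pics/w5.png

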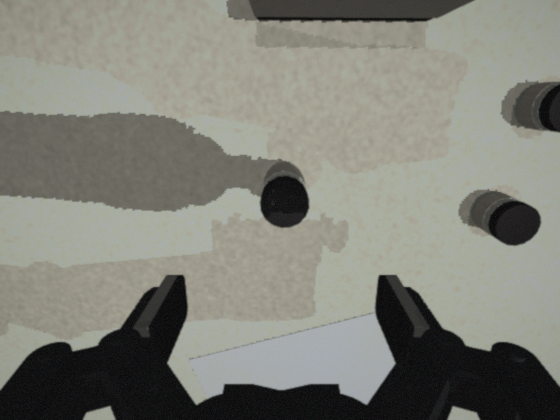

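Request:
send_rows --pt "0.18 3 -0.1 0 1" --pt "0 3.5 0 0 1" --pt "0 3 0 0 1" --pt "0 2 0 0 1" --pt "0 2 0 0 1" --pt "0 1.4 0 0 1" --pt "0 0 0 0 1" --pt "0 0 0 0 1"

```text
clock: 13.98
tcp_pos: [0.4553, -0.2099, 0.0574]
orientation: [-1.57, 0.078, -0.079]
contact_force: [0.1, -0.4, 0.4]
grip_width: 0.0855
```

Run:
```python
from h import *
from bench import r
f=r.grab_frame("wrist"); T=f["cam_to_world"]; a=f["image"][:,:,::-1].copy(); cv2.imwrite("pics/w6.png",a)
print(proj("wrist",T,[[.455,-.2085,.08]]));np.save("Tw5.npy",T)
toolrows(r.get_obs(),[.455,-.2085,.056])
```

```text
[[280.68288558 322.76898699]]
tool axes [[0.995, 0.001, 0.1], [-0.1, -0.0, 0.995], [0.001, -1.0, -0.0]] pos [ 0.4554 -0.2101  0.0576] F [ 1.11 -0.13  0.67] t 14.025
shift cm [-0.05  0.16  0.16] xyaw -5.747596490719405
```

View pics/w6.png

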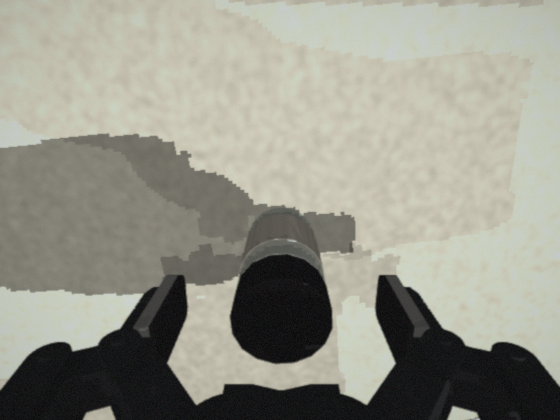

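Request:
send_rows --pt "0 0.1 0.2 0 1" --pt "0 0 0 0 1" --pt "0 0 0 0 0" --pt "0 0 0 0 0" --pt "0 0 0 0 0" --pt "0 0 0 0 0" --pt "0 0 0 0 0" --pt "0 0 0 0 0" --force 40

```text
clock: 15.02
tcp_pos: [0.455, -0.2082, 0.0561]
orientation: [-1.569, 0.079, -0.079]
contact_force: [-0.6, 0.8, 3.8]
grip_width: 0.0393
```

Run:
```python
from h import *
from bench import r
f=r.grab_frame("wrist"); T=f["cam_to_world"]; a=f["image"][:,:,::-1].copy(); cv2.imwrite("pics/w7.png",a)
print(proj("wrist",T,[[.455,-.2085,.08]]));np.save("Tw7.npy",T)
toolrows(r.get_obs(),[.455,-.2085,.056])
crop(a,220,220,340,370,4,"w7c")
```

```text
[[281.92088225 329.00283132]]
tool axes [[0.995, 0.0, 0.1], [-0.1, -0.0, 0.995], [0.0, -1.0, -0.0]] pos [ 0.455  -0.2082  0.0561] F [-1.05  0.26  3.96] t 15.075
shift cm [ 0.    0.01 -0.03] xyaw -5.761510636236388
```

View pics/w7.png

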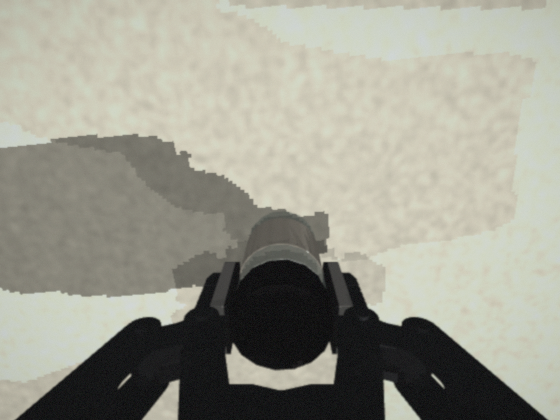

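View pics/w7c.png

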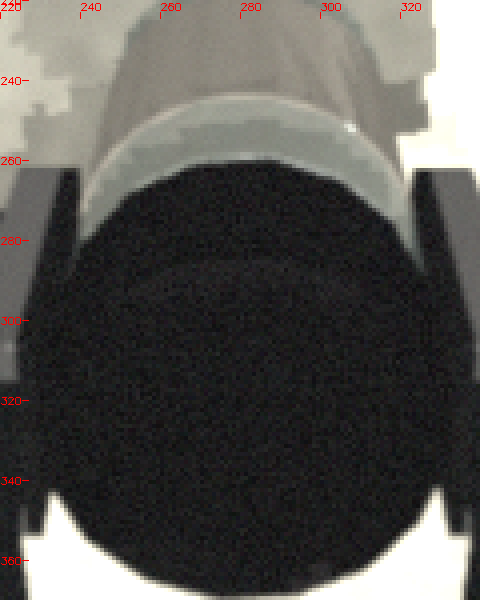

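Request:
send_rows --pt "0 -1 0 0 0" --pt "0 -3 0 0 0" --pt "0 -4 0 0 0" --pt "0 -4 0 0 0" --pt "0 -1 0 0 0" --pt "0 0 0 0 0"

```text
clock: 15.82
tcp_pos: [0.4548, -0.2082, 0.186]
orientation: [-1.57, 0.079, -0.079]
contact_force: [-0.1, -0.3, -1.4]
grip_width: 0.0396
```

Run:
```python
from h import *
from bench import r
toolrows(r.get_obs(),[*W(0,-.068),.185])
```

```text
tool axes [[0.995, 0.0, 0.101], [-0.101, -0.0, 0.995], [0.0, -1.0, -0.0]] pos [ 0.4548 -0.2082  0.186 ] F [-0.05 -0.26 -1.41] t 15.825
shift cm [ 5.26  0.09 20.69] xyaw -5.772566585456741
```

Request:
send_rows --pt "0.5 0 2.0 0 0" --pt "0.75 0 3 0 0" --pt "0.75 0 3 0 0" --pt "0.75 0 3 0 0" --pt "0.75 0 3 0 0" --pt "0.75 0 3 0 0" --pt "0.6 0 2 0 0" --pt "0.41 0 1.7 0.2 0" --pt "0 0 0 0 0" --pt "0 0 0 0 0" --pt "0 0 0 0 0"

```text
clock: 17.2
tcp_pos: [0.5275, -0.0086, 0.1854]
orientation: [-1.57, 0.084, -0.082]
contact_force: [-0.7, 0.2, -1.7]
grip_width: 0.0392
```

Run:
```python
from h import *
from bench import r
f=r.grab_frame("wrist"); T=f["cam_to_world"]; a=f["image"][:,:,::-1].copy(); cv2.imwrite("pics/w8.png",a)
f=r.grab_frame("top"); b=f["image"][:,:,::-1].copy(); crop(b,228,174,356,264,6,"t8")
f=r.grab_frame("scene"); b=f["image"][:,:,::-1].copy(); crop(b,206,134,342,250,5,"s8")
toolrows(r.get_obs(),[*W(0,-.068),.185])
np.save("Tw8.npy",T)
```

```text
tool axes [[0.994, -0.0, 0.105], [-0.105, -0.0, 0.994], [-0.0, -1.0, -0.0]] pos [ 0.5279 -0.0082  0.1859] F [-0.26 -0.14 -1.81] t 17.35
shift cm [-0.    0.09  0.05] xyaw -6.020811590309279
```

View pics/w8.png

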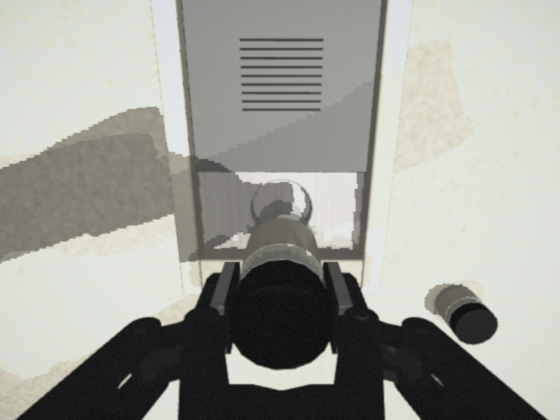

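View pics/s8.png

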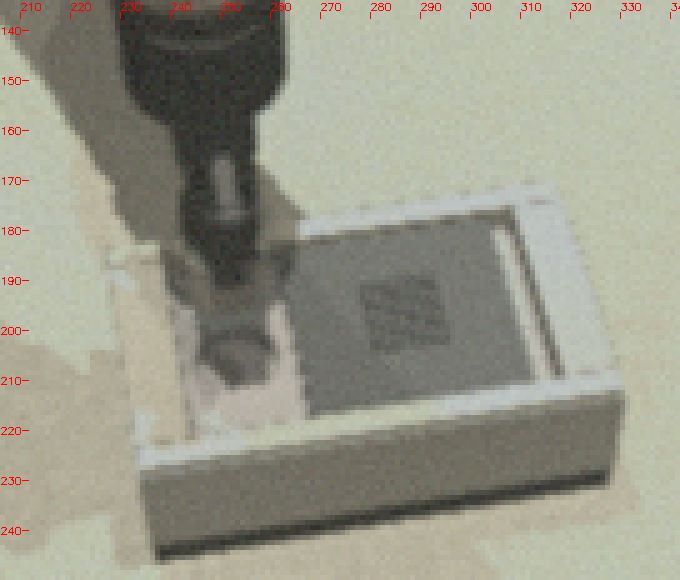

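Run:
```python
from h import *
T=np.load("Tw8.npy"); a=cv2.imread("pics/w8.png")
crop(a,180,160,385,300,3,"w8r")
k=4;x0,y0=230,150
b=cv2.resize(cv2.convertScaleAbs(a[y0:300,x0:335],alpha=1.2),None,fx=k,fy=k,interpolation=0)
t=np.linspace(0,2*np.pi,80)
def dr(P,col):
    p=(proj("wrist",T,P)-[x0-.5,y0-.5])*k; cv2.polylines(b,[p.astype(np.int32)],True,col,1)
c=W(0,-.068)
for z,col in ((.077,(0,0,255)),(.061,(255,0,0))): dr(np.c_[c[0]+.023*np.cos(t),c[1]+.023*np.sin(t),0*t+z],col)
dr(np.c_[.5279+.02*np.cos(t),-.0082+.02*np.sin(t),0*t+.1298],(0,200,0))
cv2.imwrite("pics/w8c.png",b)
```

```text
(no output)
```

View pics/w8c.png

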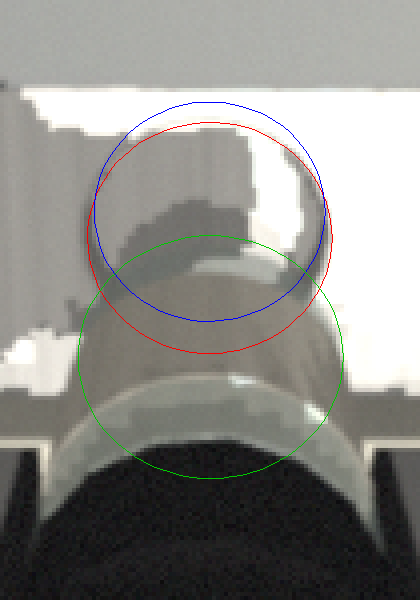

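Run:
```python
from h import *
a=cv2.imread("pics/w8.png")[170:290,225:340]
l=cv2.createCLAHE(4,(4,4)).apply(cv2.cvtColor(a,cv2.COLOR_BGR2GRAY))
cv2.imwrite("pics/w8d.png",cv2.resize(l,None,fx=5,fy=5,interpolation=cv2.INTER_CUBIC))
```

```text
(no output)
```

View pics/w8d.png

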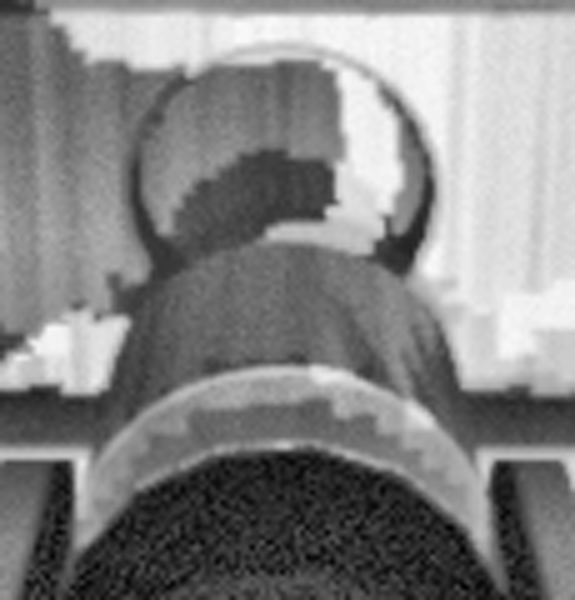

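View pics/t8.png

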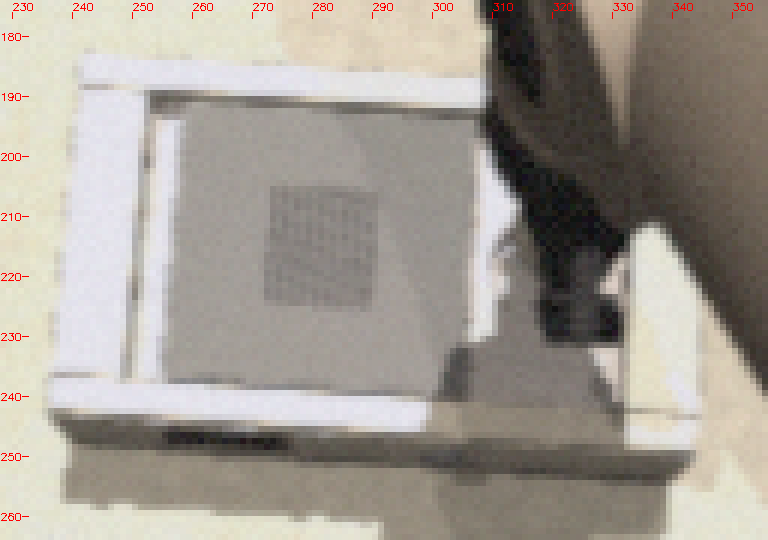

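Run:
```python
from h import *
t=np.linspace(0,2*np.pi,80)
for T,c,z0,n in ((np.load("Tw7.npy"),(.455,-.2082),0,"w7"),(np.load("Tw8.npy"),(.5279,-.0082),.1298,"w8")):
    print(n,[(h,proj("wrist",T,np.c_[c[0]+.02*np.cos(t),c[1]+.02*np.sin(t),0*t+z0+h/1000])[:,1].min().round(1)) for h in (0,2,4,6,8,10,12)],
    "top",proj("wrist",T,np.c_[c[0]+.02*np.cos(t),c[1]+.02*np.sin(t),0*t+z0+.08])[:,1].max())
a=cv2.imread("pics/w7.png"); crop(a,230,195,335,270,6,"w7f")
T=np.load("Tw1.npy"); c=(.455,-.2085); print("w1",[(h,proj("wrist",T,np.c_[c[0]+.02*np.cos(t),c[1]+.02*np.sin(t),0*t+h/1000])[:,1].min().round(1)) for h in (0,2,4,6,8,10,12)])
```

```text
w7 [(0, np.float64(209.0)), (2, np.float64(210.1)), (4, np.float64(211.3)), (6, np.float64(212.5)), (8, np.float64(213.7)), (10, np.float64(214.9)), (12, np.float64(216.2))] top 369.9175261141537
w8 [(0, np.float64(208.5)), (2, np.float64(209.6)), (4, np.float64(210.8)), (6, np.float64(211.9)), (8, np.float64(213.1)), (10, np.float64(214.4)), (12, np.float64(215.6))] top 369.90006062644767
w1 [(0, np.float64(148.3)), (2, np.float64(148.5)), (4, np.float64(148.8)), (6, np.float64(149.1)), (8, np.float64(149.4)), (10, np.float64(149.7)), (12, np.float64(150.0))]
```

View pics/w7f.png

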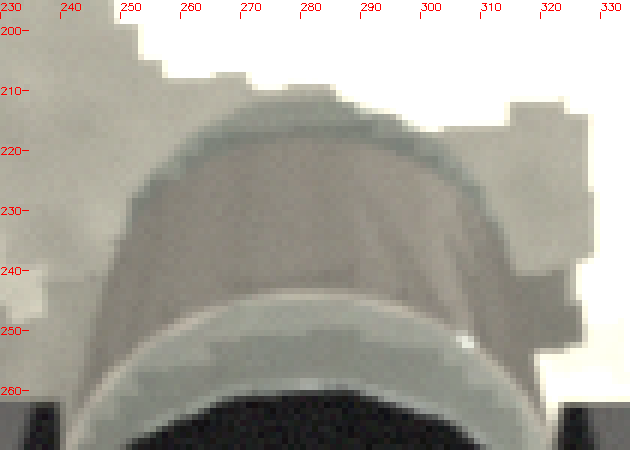

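Request:
send_rows --pt "-0.05 0 0.15 0 0" --pt "0 1 0 0 0" --pt "0 2 0 0 0" --pt "0 1.2 0 0 0" --pt "0 0.6 0 0 0" --pt "0 0 0 0 0" --pt "0 0 0 0 0"

```text
clock: 18.23
tcp_pos: [0.5281, -0.0058, 0.1384]
orientation: [-1.569, 0.081, -0.082]
contact_force: [-0.7, -0.6, -1.1]
grip_width: 0.0391
```

Run:
```python
from h import *
from bench import r
f=r.grab_frame("wrist"); T=f["cam_to_world"]; a=f["image"][:,:,::-1].copy(); cv2.imwrite("pics/w9.png",a)
toolrows(r.get_obs(),[*W(0,-.068),.185])
crop(a,200,140,365,290,4,"w9c")
```

```text
tool axes [[0.995, 0.001, 0.104], [-0.104, -0.0, 0.995], [0.001, -1.0, 0.0]] pos [ 0.5282 -0.0058  0.1385] F [ 0.09 -0.96 -2.13] t 18.275
shift cm [ 0.   -4.66 -0.18] xyaw -5.956447664401693
```

View pics/w9c.png

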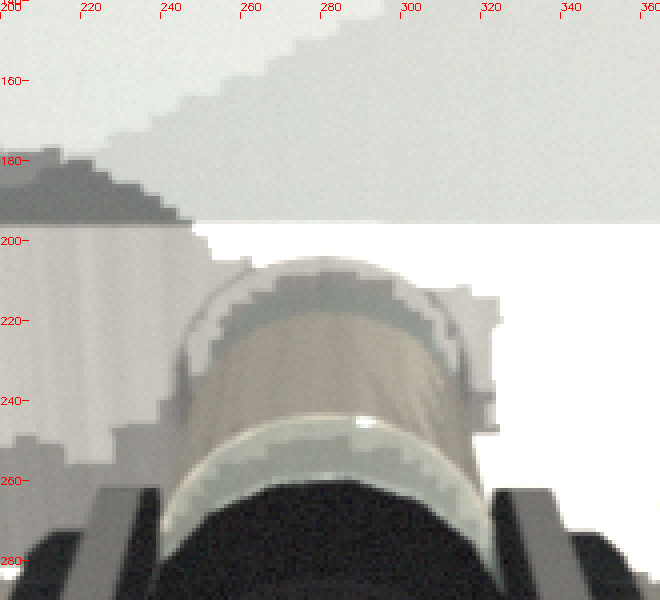

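Request:
send_rows --pt "0 0.3 0 0 0" --pt "0 0.2 0 0 0" --pt "0 0.1 0 0 0" --pt "0 0 0 0 0"

```text
clock: 18.77
tcp_pos: [0.5276, -0.0059, 0.1318]
orientation: [-1.569, 0.082, -0.082]
contact_force: [0.2, -0.1, -1.5]
grip_width: 0.0392
```

Request:
send_rows --pt "0 0.1 0 0 0" --pt "0 0 0 0 0"

```text
clock: 19.02
tcp_pos: [0.5277, -0.0059, 0.1309]
orientation: [-1.569, 0.082, -0.082]
contact_force: [-0.6, -0.2, -1.7]
grip_width: 0.039
```

Request:
send_rows --pt "0 0.1 0 0 0" --pt "0 0.1 0 0 0" --pt "0 0 0 0 0"

```text
clock: 19.4
tcp_pos: [0.5276, -0.0059, 0.1288]
orientation: [-1.569, 0.082, -0.082]
contact_force: [0.4, -0.3, -1.0]
grip_width: 0.039
```

Request:
send_rows --pt "0 0.15 0 0 0" --pt "0 0.15 0 0 0" --pt "0 0 0 0 0"

```text
clock: 19.77
tcp_pos: [0.5276, -0.0059, 0.1257]
orientation: [-1.569, 0.082, -0.081]
contact_force: [0.3, -0.4, -1.6]
grip_width: 0.0393
```

Request:
send_rows --pt "0 0.15 0 0 0" --pt "0 0.15 0 0 0" --pt "0 0 0 0 0"

```text
clock: 20.15
tcp_pos: [0.5276, -0.0059, 0.1227]
orientation: [-1.569, 0.082, -0.081]
contact_force: [0.0, -0.9, -1.2]
grip_width: 0.0393
```

In the bore (foot ≈67 mm, no contact). Continue to the floor.

Request:
send_rows --pt "0 0.1 0 0 0" --pt "0 0.1 0 0 0" --pt "0 0.1 0 0 0" --pt "0 0 0 0 0"

```text
clock: 20.65
tcp_pos: [0.5276, -0.0059, 0.1198]
orientation: [-1.569, 0.082, -0.082]
contact_force: [-0.4, 0.3, -1.2]
grip_width: 0.0392
```

Request:
send_rows --pt "0 0.1 0 0 0" --pt "0 0 0 0 0"

```text
clock: 20.9
tcp_pos: [0.5277, -0.0059, 0.1188]
orientation: [-1.569, 0.082, -0.082]
contact_force: [0.1, 1.0, -2.5]
grip_width: 0.0393
```

Request:
send_rows --pt "0 0.1 0 0 0" --pt "0 0 0 0 0"

```text
clock: 21.15
tcp_pos: [0.5277, -0.0059, 0.1178]
orientation: [-1.569, 0.082, -0.082]
contact_force: [0.0, -0.1, -1.9]
grip_width: 0.0394
```

Request:
send_rows --pt "0 0.05 0 0 0" --pt "0 0 0 0 0"

```text
clock: 21.4
tcp_pos: [0.5277, -0.0059, 0.1174]
orientation: [-1.569, 0.082, -0.082]
contact_force: [0.4, -0.6, -1.5]
grip_width: 0.0391
```

Request:
send_rows --pt "0 0.05 0 0 0" --pt "0 0 0 0 0"

```text
clock: 21.65
tcp_pos: [0.5278, -0.0059, 0.1171]
orientation: [-1.569, 0.082, -0.082]
contact_force: [-1.8, 0.1, 0.5]
grip_width: 0.0392
```

Request:
send_rows --pt "0 0.05 0 0 0" --pt "0 0 0 0 0"

```text
clock: 21.9
tcp_pos: [0.5278, -0.0059, 0.117]
orientation: [-1.57, 0.082, -0.082]
contact_force: [-2.3, -1.1, 6.9]
grip_width: 0.0392
```

Request:
send_rows --pt "0 -0.03 0 0 0" --pt "0 0 0 0 0.5" --pt "0 0 0 0 0.6" --pt "0 0 0 0 0.75" --pt "0 0 0 0 0.75" --pt "0 0 0 0 0.75" --pt "0 0 0 0 0.75"

```text
clock: 22.78
tcp_pos: [0.5277, -0.0059, 0.1167]
orientation: [-1.569, 0.082, -0.082]
contact_force: [-0.1, -0.5, -0.4]
grip_width: 0.0644
```

Run:
```python
from h import *
from bench import r
f=r.grab_frame("wrist"); a=f["image"][:,:,::-1].copy(); cv2.imwrite("pics/w10.png",a)
```

```text
(no output)
```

View pics/w10.png

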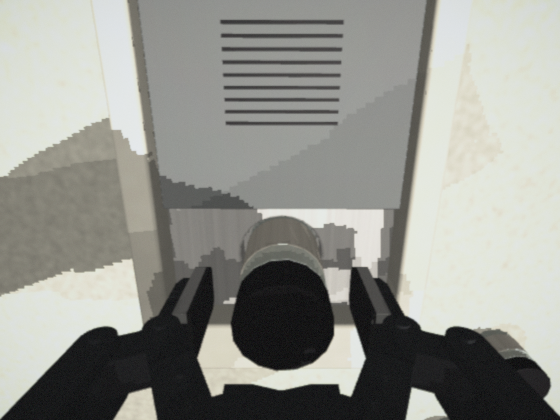

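Released; the jar stands between open fingers (cap at ~(282,315)). Retreat straight up, then away.

Request:
send_rows --pt "0 -1 0 0 0.8" --pt "0 -2 0 0 1" --pt "0 -4 0 0 1" --pt "0 -4 0 0 1" --pt "0 -3 0 0 1" --pt "0 0 0 0 1" --pt "-1 0 -4 0 1" --pt "-1 0 -4 0 1" --pt "-1 0 -4 0 1" --pt "-1 0 -4 0 1" --pt "0 0 0 0 1" --pt "0 0 0 0 1"

```text
clock: 24.32
tcp_pos: [0.4712, -0.1602, 0.2563]
orientation: [-1.569, 0.082, -0.081]
contact_force: [0.5, 0.6, 0.3]
grip_width: 0.0853
```

Run:
```python
from h import *
from bench import r
f=r.grab_frame("wrist"); a=f["image"][:,:,::-1].copy(); cv2.imwrite("pics/w11.png",a); T=f["cam_to_world"]
f=r.grab_frame("scene"); b=f["image"][:,:,::-1].copy(); crop(b,150,104,400,304,3,"s11")
print(r.recognise("scene","squat_a"),r.recognise("scene","beaker"),r.recognise("scene","jar"))
c=W(0,-.068); print(proj("wrist",T,[[*c,.141],[*c,.097]]), [proj("wrist",T,[[*W(0,y),.091]]) for y in (.086,-.036)])
o=r.get_obs(); print(o["tcp_pos"],o["contact_force"],o["clock"])
```

```text
[{'rect': [202.9, 273.6, 224.6, 297.0], 'p': 0.56}, {'rect': [161.6, 274.0, 184.1, 296.5], 'p': 0.52}] [{'rect': [361.6, 119.2, 390.8, 158.5], 'p': 0.68}, {'rect': [162.1, 274.8, 181.0, 296.0], 'p': 0.3}] []
[[347.1261401  -32.34687973]
 [336.08179206 -11.31704541]] [array([[ 348.03625463, -300.98975234]]), array([[337.14767023, -59.7527301 ]])]
[ 0.47162621 -0.1598032   0.25666528] [ 0.40443966 -0.28685598  0.52024349] 24.575
```

View pics/w11.png

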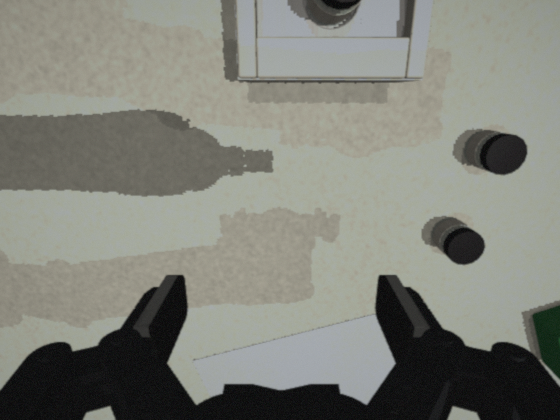

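View pics/s11.png

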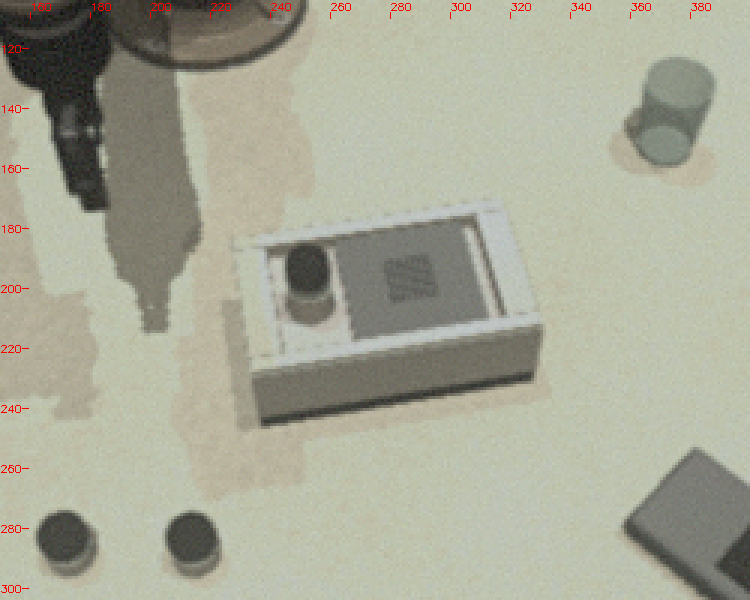

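```bash
python3 -c "
from bench import r
r.hand_in()"
```

```text
the job is handed in; nothing more can be done
```

The shutter plate is fully open, the tall jar stands upright on the well's floor, and the job was handed in at about 24.6 s.

- **Shutter:** I pressed with shut fingertips at about 15–16 N; the highest vertical reading was 16.8 N, and about 18.7 N in all directions together. The plate stopped advancing and the drag force rose, so it was against its stop. The wrist picture put its front edge within about a pixel of the fully open position. Forces were only read at the end of each move, so a brief peak in between would not show.
- **Jar:** I gripped it high and lowered it into the bore with no contact on the way down. It met the floor at the expected height, pressing with about 7 N, and I opened the fingers only after that.
- **Last checks:** The scene picture showed the jar upright in the well and the plate still open. The squat jars and the beaker were where they started. The arm was clear, with near-zero contact force.
- **Disagreements:**
  - The scene camera put things about 7 mm off in x from the other two, so I used the wrist and top cameras instead.
  - In the last scene picture the jar recogniser found nothing, although the jar was plainly visible in the well.

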